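# Put the empty polish bottles back in their rack slots

## Robot

A 6-joint arm with a two-finger parallel gripper is mounted at the origin on the work surface. World frame = base frame: x ahead of the robot, y to its left, z up, the work surface at z = 0. Lengths are in m, angles in rad, forces in N, time in s.
With the tool pointing down it reaches from about 0.25 to 0.725 m from the base axis. Payload 4 kg.
Tool frame: the origin (TCP) lies at the very end of the fingers, on their centre line; the grasp point (between the pads) lies 19 mm behind it; y points along the fingers, z is the direction in which the jaws open and shut, and the axes are right-handed (so a half turn about y gives the same grasp; the last joint's range is limited). The gripper opens to 85 mm and grips with 20 to 120 N. Pads are 22 mm wide; open, the fingers measure 114 mm over their backs; the gripper's body (76 mm by 85 mm) begins 54 mm behind the grasp point. The pads swing forward as they close: fully open they stand 13 mm farther back than shut.
Start: joints at [-1.35, 0.241, 0.005, 1.335, 0, 1.571], TCP at [0.11, -0.488, 0.231] pointing down, gripper open.
Joint ranges: [-2.72, 2.72], [-1.05, 1.87], [-1.09, 1.28], [-1.99, 2.15], [-1.42, 1.44], [-3.14, 3.14]. Speed limits (rad/s): [2.79, 2.79, 3.14, 3.14, 3.14, 3.14].

## Interface

Orientations are given as a unit quaternion [x, y, z, w].
In Python, from workcell import bot gives the robot as it stands. The module is installed in compiled form; this text tells all that it offers.
- The arm moves only by the tool move_arm, never from a script. Its argument "increments" is a list of rows, each an object with "grip": the closure, from 0 (fully open) to 1 (shut); "linear": the shift along the tool's x, y, z scaled (see below), a list of three; "twist": the turn about the tool's y scaled (see below). A call has exactly 5 rows; each row shifts and turns the pose as measured when the row begins, along the tool's axes as they then stand; what a row does not reach is not made up. The controller multiplies each number of a shift by 0.2 m and each number of a turn by 2 rad. A row lasts 1/10 s, in which the tool goes at most 50 mm and 8.59 degrees, less where a joint would pass 70% of its speed; a pose out of reach is approached as far as the arm can. A call with a number of a shift or a turn outside -1 to 1 is refused whole. A call with a gripper value outside its range is refused whole. The fingers move at their own pace and stop on an object; the grip force is fixed at half the most. Time passes only in rows, so rows that do not move let the fingers close, or fill a call up. It gives the time, the measured TCP pose, the force and the opening at its end, in the units of the state.
- bot.get_obs(): the state, without advancing time (a new reading comes with each control period).
- bot.camera(name): name is "side" or "top"; returns (picture, depth): 420x560x3 uint8, blue, green, red; 420x560 float32, m along the optical axis (not along the pixel's ray), 0 where there is no reading.
- bot.camera_params(name): a dict with "camera_matrix" (3x3 intrinsics, pixels), "rvec" (rotation vector, rad) and "tvec" (3), from world to camera coordinates, as OpenCV has them. Camera axes: x right, y down, z forward; pixel columns grow to the right and rows downward; lengths in m; the calibration is good to about 2 mm. A picture is of the moment at which its call begins. camera_params takes no time and is no camera call.
- bot.job_done(): hands the job in, once; it reports no verdict.
The state is a dict: "clock": time; "joint_pos": joint angles; "joint_vel": joint speeds; "tau": joint torques, N m; "eef_pos": TCP position; "tool_rot": TCP orientation; "ft_force": force on the tool from outside, world axes, zero at the start; "ft_torque": the same for the moment, N m; "grip_width": finger opening in m.
Only numpy, scipy, OpenCV 4.12 (cv2) and the standard library are available. Lean on these libraries where they do the work, as an engineer would, in place of code of your own. Each camera call takes 0.05 s, during which the arm holds its last target. There are 200 camera calls.

## Task

Put each of the four empty glass polish bottles back into the grey rack slot that has its own shape and size, standing upright on the floor of the pocket, with the square and the flat bottle turned to line up with their pockets. They are glass, so set them down rather than dropping them and do not knock any over; leave the clip stand with its drying nail tip and the rose finger rest where they are.

Things in the scene. Friction and masses are not known exactly. Their poses are not given: they have to be found in the camera images.
- big_round_mid (a point): The big round bottle: loose empty uncapped glass bottle (about 25 to 70 g), round body 38 mm across up to about 44 mm height, above that a narrower neck (14 to 18 mm across), 62 mm tall in all, standing upright. This point is its centre, 31 mm above its underside; z is up along the bottle.
- small_round_mid (a point): The small round bottle: loose empty uncapped glass bottle (about 25 to 70 g), round body 22 mm across up to about 44 mm height, above that a narrower neck (14 to 18 mm across), 62 mm tall in all, standing upright. This point is its centre, 31 mm above its underside; z is up along the bottle.
- square_mid (a point): The square bottle: loose empty uncapped glass bottle (about 25 to 70 g), square body 30 x 30 mm (sides along x and y) up to about 44 mm height, above that a narrower neck (14 to 18 mm across), 62 mm tall in all, standing upright. This point is its centre, 31 mm above its underside; z is up along the bottle.
- flat_mid (a point): The flat oblong bottle: loose empty uncapped glass bottle (about 25 to 70 g), oblong body 46 mm along its x by 22 mm along its y up to about 44 mm height, above that a narrower neck (14 to 18 mm across), 62 mm tall in all, standing upright. This point is its centre, 31 mm above its underside; z is up along the bottle.
- big_round_slot: The slot for the big round bottle: fixed grey plastic rack block 72 x 72 x 12 mm with one round pocket 54 mm across, with an inlaid dark disc 38 mm across on the floor of the pocket. The pocket floor lies 4 mm above the table, its rim 12 mm above the table. Origin: centre of the underside, on the table; z up.
- small_round_slot: The slot for the small round bottle: fixed grey plastic rack block 72 x 72 x 12 mm with one round pocket 38 mm across, with an inlaid dark disc 22 mm across on the floor of the pocket. The pocket floor lies 4 mm above the table, its rim 12 mm above the table. Origin: centre of the underside, on the table; z up.
- square_slot: The slot for the square bottle: fixed grey plastic rack block 72 x 72 x 12 mm with one square pocket 46 x 46 mm (sides along x and y), with an inlaid dark square 30 x 30 mm on the floor of the pocket. The pocket floor lies 4 mm above the table, its rim 12 mm above the table. Origin: centre of the underside, on the table; z up.
- flat_slot: The slot for the flat oblong bottle: fixed grey plastic rack block 72 x 72 x 12 mm with one oblong pocket 62 mm along x by 38 mm along y, with an inlaid dark oblong 46 x 22 mm on the floor of the pocket. The pocket floor lies 4 mm above the table, its rim 12 mm above the table. Origin: centre of the underside, on the table; z up.
- clip_stand: Loose stainless spring clip stand holding a drying nail tip, 50 mm across the foot, 71 mm tall; not to be disturbed. Origin: centre of the underside.
- finger_rest: Loose rose hard silicone finger rest, 40 mm along x, 70 mm along y, 26 mm tall; not to be disturbed. Origin: centre of the underside.
Not all that is in view belongs to the job. What is shaped like the big_round_slot but green or yellow is not meant.

How it is judged:
At the end, for the whole second after the job is handed in: Each bottle stands upright (0.1 rad) on the pocket floor of its own slot, within 10 mm of its centre; the flat and square ones are in line with their pockets within 0.35 rad (any equivalent way round); all released and at rest; clip stand and finger rest moved less than 15 mm (horizontal distance between big_round_mid and big_round_slot below 0.01 m and z of big_round_mid in the frame of big_round_slot between 0.032 and 0.038 m and angle between each of big_round_mid, small_round_mid, square_mid, flat_mid's own z axis and vertical below 0.1 rad and linear speed of each of big_round, small_round, square, flat below 0.02 m/s and angular speed of each of big_round, small_round, square, flat below 0.2 rad/s and horizontal distance between small_round_mid and small_round_slot below 0.01 m and z of small_round_mid in the frame of small_round_slot between 0.032 and 0.038 m and horizontal distance between square_mid and square_slot below 0.01 m and z of square_mid in the frame of square_slot between 0.032 and 0.038 m and horizontal distance between flat_mid and flat_slot below 0.01 m and z of flat_mid in the frame of flat_slot between 0.032 and 0.038 m and angle between the x axis of flat_mid and the x axis of flat_slot, either way round below 0.35 rad and (angle between the x axis of square_mid and the x axis of square_slot, either way round below 0.35 rad or angle between the x axis of square_mid and the y axis of square_slot, either way round below 0.35 rad) and distance of each of clip_stand, finger_rest from where it was at the start of the episode below 0.015 m); the robot touches nothing.
It fails at once if a bottle is dropped (moves faster than 0.8 m/s while not held: a fall of about 33 mm) ((linear speed of big_round above 0.8 m/s and contact force between the fingers and big_round below 0.05 N) or (linear speed of small_round above 0.8 m/s and contact force between the fingers and small_round below 0.05 N) or (linear speed of square above 0.8 m/s and contact force between the fingers and square below 0.05 N) or (linear speed of flat above 0.8 m/s and contact force between the fingers and flat below 0.05 N)).
It fails at once if a bottle is tipped by more than 0.9 rad (angle between any of big_round_mid, small_round_mid, square_mid, flat_mid's own z axis and vertical above 0.9 rad).
It fails at once if the clip stand is pushed more than 15 mm from its place (distance of clip_stand from where it was at the start of the episode above 0.015 m).
It fails at once if the finger rest is pushed more than 15 mm from its place (distance of finger_rest from where it was at the start of the episode above 0.015 m).
It also fails if it takes over 115 s, if anything falls off the work surface, if the arm or the gripper's body presses on something with over 40 N, if the wrist force passes 120 N, or if a joint passes its speed limit or range.

## Working session

There is one attempt and no reset: what is moved stays moved. The work goes in short steps, Python scripts to look and compute and a tool call to move; the robot and the scene stay as the last step left them, time stands still between calls to the robot, and variables do not carry over. Pictures are saved under pics/ and viewed, about 12 in all and at most 16, crops included, and the job is handed in when it is done.

Besides the shell and the picture viewer there is one more tool, called after "Request:" as name(argument=value, ...) on one line, values as JSON. move_arm: Moves the arm, as the interface text tells. Its arguments: {"type":"object","properties":{"increments":{"type":"array"}},"required":["increments"]}

```bash
mkdir -p pics; cat > h.py <<'E'
import numpy as np, cv2
from workcell import bot
def cam(n):
    p=bot.camera_params(n); R=cv2.Rodrigues(np.array(p['rvec'],float))[0]
    return np.array(p['camera_matrix'],float),R,np.array(p['tvec'],float).ravel()
def onplane(n,uv,z):
    K,R,t=cam(n); d=R.T@np.linalg.solve(K,np.array([uv[0],uv[1],1.])); c=-R.T@t
    return c+d*(z-c[2])/d[2]
def proj(n,P):
    K,R,t=cam(n); q=K@(R@np.array(P,float)+t); return q[:2]/q[2]
def cloud(n,dep):
    K,R,t=cam(n); v,u=np.mgrid[:dep.shape[0],:dep.shape[1]]
    X=np.stack([(u-K[0,2])*dep/K[0,0],(v-K[1,2])*dep/K[1,1],dep],-1)
    P=(X-t)@R; P[dep<=0]=np.nan; return P
E
python3 - <<'E'
from h import *
for n in ('top','side'):
    im,d=bot.camera(n); cv2.imwrite(f'pics/{n}0.png',im); np.save(f'{n}0.npy',d)
    K,R,t=cam(n); print(n,K[0,0],-R.T@t,(d>0).mean())
print(bot.get_obs())
E
```

```text
top 418.3684905181776 [0.38266217 0.01654366 0.97239966] 0.9959651360544217
side 456.5680753163501 [ 0.46133601 -0.7969596   0.85445321] 0.9958928571428571
{'clock': 0.1, 'joint_pos': array([-1.34999895e+00,  2.41347146e-01,  3.85510220e-03,  1.33517352e+00,
       -1.06341339e-05,  1.57076697e+00]), 'joint_vel': array([ 3.02043120e-04, -2.87221185e-04,  2.06715463e-03, -7.21209991e-04,
       -2.68106334e-06,  1.17597181e-03]), 'tau': array([ 5.56918421e-04, -3.73137474e+01,  2.53010255e+01,  1.08551697e-02,
        4.14365741e-05, -4.50364780e-06]), 'eef_pos': array([ 0.10937872, -0.4873188 ,  0.23049574]), 'tool_rot': array([-0.07799201,  0.70345708, -0.7021442 ,  0.07783893]), 'ft_force': array([-0.16930488,  0.07861279, -0.09191125]), 'ft_torque': array([-0.04173869,  0.02350581,  0.00677287]), 'grip_width': 0.08545555270826359}
```

View pics/top0.png

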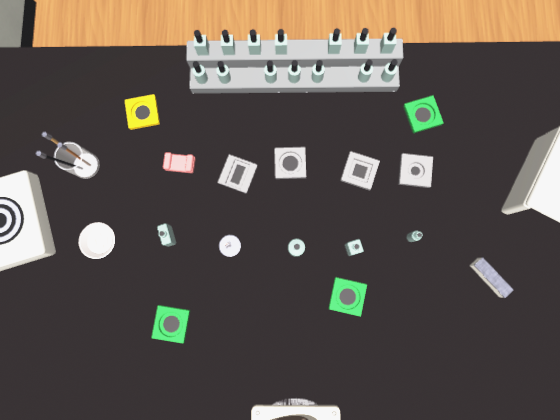

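View pics/side0.png

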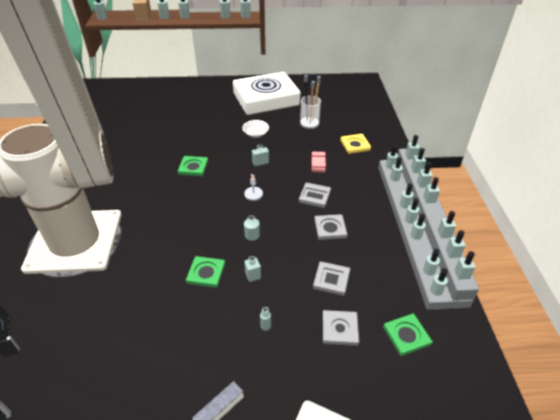

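Targets in the top view: bottles are flat (166,235), big round (297,247), square (355,247), small round (415,237). The clip stand at (230,245) could be taken for a bottle. Grey slots are flat (238,173), big round (290,163), square (360,170) and small round (416,170). The decoy slots are green at (424,114), (348,297), (171,324) and yellow at (142,112). I'll measure with depth and check one crop.

```bash
python3 - <<'E'
from h import *
im=cv2.imread('pics/top0.png')
c=cv2.resize(im[145:265,150:440],None,fx=2.75,fy=2.75,interpolation=cv2.INTER_CUBIC); cv2.imwrite('pics/crop1.png',c)
for n in('top','side'):
    P=cloud(n,np.load(n+'0.npy')); print(n)
    B=dict(flat=(166,235),big=(297,247),square=(355,247),small=(415,237),clip=(230,245))
    S=dict(flatS=(238,173),bigS=(290,163),squareS=(360,170),smallS=(416,170),rest=(179,163))
    for k,uv in {**B,**S}.items():
        c=onplane('top',uv,.04 if k in B else .01)
        m=np.hypot(P[...,0]-c[0],P[...,1]-c[1])<.06
        for lo,hi in ([(.008,.06),(.038,.05),(.055,.075)] if k in B else [(.008,.02),(.001,.0075),(.02,.03)]):
            q=P[m&(P[...,2]>lo)&(P[...,2]<hi)]
            if len(q)<4: continue
            r=cv2.minAreaRect((q[:,:2]*1000).astype(np.float32))
            print(k,(lo,hi),len(q),'med',np.round(np.median(q,0)*1000,1),'rect',np.round(np.hstack([r[0],r[1],r[2]]),1))
E
```

```text
top
flat (0.008, 0.06) 249 med [466.3 283.   44.6] rect [469.2 288.7  45.9  23.   18.6]
flat (0.038, 0.05) 167 med [465.4 285.9  45.3] rect [469.5 288.8  45.6  22.5  17.2]
flat (0.055, 0.075) 47 med [470.3 287.7  61.7] rect [470.  288.4  15.5  14.2   4.2]
big (0.008, 0.06) 185 med [438.1  -5.6  45.8] rect [440.3  -5.7  35.5  37.1  89.4]
big (0.038, 0.05) 161 med [440.5  -5.7  45.7] rect [440.9  -5.7  35.5  35.8  89.1]
big (0.055, 0.075) 52 med [440.6  -6.3  62.3] rect [ 4.407e+02 -6.300e+00  1.530e+01  1.520e+01  2.000e-01]
square (0.008, 0.06) 169 med [ 438.3 -129.4   46.1] rect [ 440.6 -135.9   29.8   29.7   16.7]
square (0.038, 0.05) 133 med [ 440.3 -131.6   46.3] rect [ 440.6 -135.9   29.8   29.6   17. ]
square (0.055, 0.075) 46 med [ 440.4 -135.4   62.8] rect [ 440.4 -136.3   14.5   15.    26.3]
small (0.008, 0.06) 93 med [ 463.3 -265.1   43. ] rect [ 464.6 -269.2   20.9   15.7   22.5]
small (0.038, 0.05) 40 med [ 462.7 -266.5   44.8] rect [ 464.5 -269.2   20.8   15.7   22.5]
small (0.055, 0.075) 39 med [ 465.1 -270.9   62.4] rect [ 466.  -271.5   12.4   12.9   59.8]
clip (0.008
[... 2849 characters left out ...]
 429 med [640.8   5.8   3.4] rect [641.    6.7 117.7 114.9  30.1]
squareS (0.008, 0.02) 516 med [ 619.7 -156.6   11.9] rect [ 620.4 -153.3   76.2   71.9   71.1]
squareS (0.001, 0.0075) 560 med [ 622.7 -158.5    3.4] rect [ 624.5 -159.5  117.1  112.9   19.7]
smallS (0.008, 0.02) 856 med [ 620.5 -286.7   11.8] rect [ 620.7 -283.5   75.    71.4   82.9]
smallS (0.001, 0.0075) 554 med [ 622.4 -290.2    2.6] rect [ 622.2 -289.6  117.4  116.2   10.9]
rest (0.008, 0.02) 125 med [639.5 276.2  15.8] rect [639.2 265.4  65.1  36.4  84.1]
rest (0.001, 0.0075) 231 med [648.4 259.2   2. ] rect [642.  269.3 111.7 117.7  86.7]
rest (0.02, 0.03) 111 med [638.8 254.   25. ] rect [639.6 271.2  69.6  38.2  85.3]
```

View pics/crop1.png

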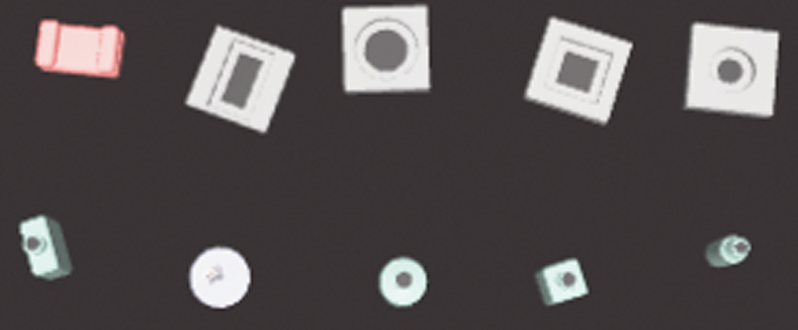

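The crop confirms the choice: four uncapped bottles, grey slots, and the clip stand is the white disc at (220,277) in the crop. I'm writing a planner helper and starting with the small round bottle.

```bash
cat > plan.py <<'E'
import sys; from h import *
from scipy.spatial.transform import Rotation as Ro
def plan(x,y,z,psi,step=.045,rows=None):
    o=bot.get_obs(); p=np.array(o['eef_pos']); R=Ro.from_quat(o['tool_rot']).as_matrix()
    ps=np.arctan2(R[1,2],R[0,2]); dpsi=(np.radians(psi)-ps+np.pi)%(2*np.pi)-np.pi
    d=np.array([x,y,z])/1000-p
    n=max(1,int(np.ceil(max(np.linalg.norm(d)/step,abs(dpsi)/.145)))); n=rows or n
    print('at',np.round(p*1000,1),'psi',round(np.degrees(ps),1),'tilt',round(float(np.degrees(np.arccos(-R[2,1]))),2),'j',np.round(o['joint_pos'],2),'w',round(o['grip_width'],4),'F',np.round(o['ft_force'],1),'t',round(o['clock'],2))
    for i in range(n):
        a=ps+dpsi*i/n; zt=np.array([np.cos(a),np.sin(a)]); xt=np.array([zt[1],-zt[0]])
        s=d/n; print([round(float(v)/.2,3) for v in (s[:2]@xt,-s[2],s[:2]@zt)],round(-dpsi/n/2,4))
    print('rows',n)
if __name__=='__main__': plan(*map(float,sys.argv[1:]))
E
python3 plan.py 464.5 -270 110 17
```

```text
at [ 109.4 -487.3  230.5] psi -77.3 tilt 0.11 j [-1.35  0.24  0.    1.34 -0.    1.57] w 0.0855 F [-0.2  0.1 -0.1] t 0.1
[-0.164, 0.05, -0.056] -0.0686
[-0.17, 0.05, -0.033] -0.0686
[-0.173, 0.05, -0.009] -0.0686
[-0.173, 0.05, 0.014] -0.0686
[-0.169, 0.05, 0.038] -0.0686
[-0.162, 0.05, 0.061] -0.0686
[-0.153, 0.05, 0.082] -0.0686
[-0.14, 0.05, 0.103] -0.0686
[-0.125, 0.05, 0.121] -0.0686
[-0.107, 0.05, 0.137] -0.0686
[-0.087, 0.05, 0.15] -0.0686
[-0.066, 0.05, 0.16] -0.0686
rows 12
```

Request:
move_arm(increments=[{"grip": 0, "linear": [-0.164, 0.05, -0.056], "twist": -0.0686}, {"grip": 0, "linear": [-0.17, 0.05, -0.033], "twist": -0.0686}, {"grip": 0, "linear": [-0.173, 0.05, -0.009], "twist": -0.0686}, {"grip": 0, "linear": [-0.173, 0.05, 0.014], "twist": -0.0686}, {"grip": 0, "linear": [-0.169, 0.05, 0.038], "twist": -0.0686}])

```text
clock: 0.6
eef_pos: [0.2573, -0.3955, 0.1779]
tool_rot: [-0.315, 0.634, -0.633, 0.314]
ft_force: [0.6, -1.9, -0.4]
grip_width: 0.0855
```

```bash
python3 plan.py 464.5 -270 110 17
```

```text
at [ 257.3 -395.5  177.9] psi -37.1 tilt 0.11 j [-0.99  0.22 -0.17  1.19 -0.    1.23] w 0.0855 F [ 0.6 -1.9 -0.4] t 0.6
[-0.161, 0.049, 0.064] -0.0675
[-0.151, 0.049, 0.085] -0.0675
[-0.138, 0.049, 0.104] -0.0675
[-0.123, 0.049, 0.122] -0.0675
[-0.105, 0.049, 0.137] -0.0675
[-0.086, 0.049, 0.15] -0.0675
[-0.065, 0.049, 0.16] -0.0675
rows 7
```

Request:
move_arm(increments=[{"grip": 0, "linear": [-0.161, 0.049, 0.064], "twist": -0.0675}, {"grip": 0, "linear": [-0.151, 0.049, 0.085], "twist": -0.0675}, {"grip": 0, "linear": [-0.138, 0.049, 0.104], "twist": -0.0675}, {"grip": 0, "linear": [-0.123, 0.049, 0.122], "twist": -0.0675}, {"grip": 0, "linear": [-0.105, 0.049, 0.137], "twist": -0.0675}])

```text
clock: 1.1
eef_pos: [0.4082, -0.298, 0.1248]
tool_rot: [0.514, -0.488, 0.484, -0.513]
ft_force: [0.9, -0.9, 1.2]
grip_width: 0.0856
```

Request:
move_arm(increments=[{"grip": 0, "linear": [-0.086, 0.049, 0.15], "twist": -0.0675}, {"grip": 0, "linear": [-0.065, 0.049, 0.16], "twist": -0.0675}, {"grip": 0, "linear": [0, 0, 0], "twist": 0}, {"grip": 0, "linear": [0, 0, 0], "twist": 0}, {"grip": 0, "linear": [0, 0, 0], "twist": 0}])

```text
clock: 1.6
eef_pos: [0.4689, -0.2542, 0.1002]
tool_rot: [0.578, -0.411, 0.403, -0.578]
ft_force: [-0.0, -0.6, 0.2]
grip_width: 0.0854
```

```bash
python3 plan.py 464.5 -270 14 17 0.03
```

```text
at [ 468.9 -254.2  100.2] psi 19.7 tilt 0.72 j [-0.5   0.41 -0.12  1.06  0.    0.73] w 0.0854 F [-0.  -0.6  0.2] t 1.6
[0.022, 0.144, -0.016] 0.0079
[0.023, 0.144, -0.015] 0.0079
[0.023, 0.144, -0.015] 0.0079
rows 3
```

Request:
move_arm(increments=[{"grip": 0, "linear": [0.066, 0.05, -0.046], "twist": 0.02}, {"grip": 0, "linear": [0, 0.1, 0], "twist": 0}, {"grip": 0, "linear": [0, 0.1, 0], "twist": 0}, {"grip": 0, "linear": [0, 0.05, 0], "twist": 0}, {"grip": 0, "linear": [0, 0, 0], "twist": 0}])

```text
clock: 2.1
eef_pos: [0.4599, -0.2771, 0.0392]
tool_rot: [0.567, -0.427, 0.421, -0.565]
ft_force: [-0.2, 0.1, -0.1]
grip_width: 0.0856
```

```bash
python3 plan.py 464.5 -270 15 17 0.03; python3 -c "
from h import *
im,d=bot.camera('side'); u,v=proj('side',[.4645,-.27,.05]); u,v=int(u),int(v)
cv2.imwrite('pics/s1.png',cv2.resize(im[v-60:v+60,u-75:u+75],None,fx=4,fy=4))"
```

```text
at [ 459.9 -277.1   39.2] psi 16.4 tilt 0.53 j [-0.54  0.48 -0.18  0.92 -0.    0.74] w 0.0856 F [-0.2  0.1 -0.1] t 2.1
[-0.028, 0.121, 0.032] -0.0054
rows 1
```

View pics/s1.png

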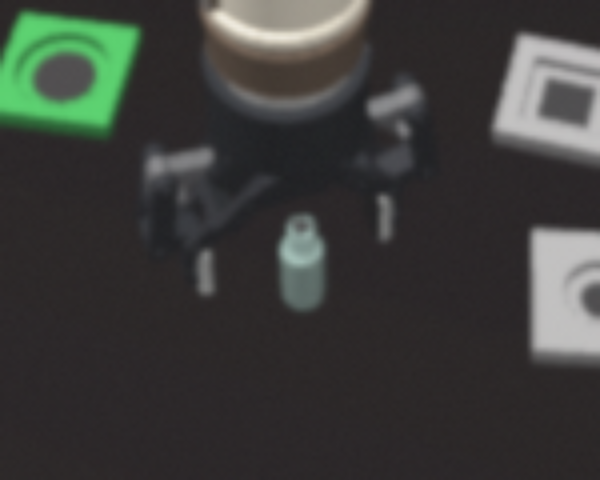

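The bottle at (302,270) in the crop sits midway between the pads at (205,272) and (385,218). I'll finish the descent and close.

Request:
move_arm(increments=[{"grip": 0, "linear": [-0.014, 0.05, 0.016], "twist": 0}, {"grip": 0, "linear": [-0.01, 0.04, 0.01], "twist": 0}, {"grip": 0, "linear": [0, 0.02, 0.0], "twist": 0}, {"grip": 0, "linear": [0, 0, 0], "twist": 0}, {"grip": 0, "linear": [0, 0, 0], "twist": 0}])

```text
clock: 2.65
eef_pos: [0.4654, -0.2721, 0.0184]
tool_rot: [0.567, -0.425, 0.423, -0.565]
ft_force: [0.7, 0.0, -0.7]
grip_width: 0.0854
```

```bash
python3 plan.py 464.5 -270 15 17 0.03
```

```text
at [ 465.4 -272.1   18.4] psi 16.3 tilt 0.24 j [-0.53  0.51 -0.21  0.86 -0.    0.76] w 0.0854 F [ 0.7  0.  -0.7] t 2.65
[-0.011, 0.017, -0.001] -0.006
rows 1
```

Request:
move_arm(increments=[{"grip": 0, "linear": [-0.01, 0.018, 0], "twist": 0}, {"grip": 0.4, "linear": [0, 0, 0], "twist": 0}, {"grip": 0.6, "linear": [0, 0, 0], "twist": 0}, {"grip": 1, "linear": [0, 0, 0], "twist": 0}, {"grip": 1, "linear": [0, 0, 0], "twist": 0}])

```text
clock: 3.15
eef_pos: [0.4656, -0.2701, 0.0154]
tool_rot: [0.567, -0.425, 0.423, -0.565]
ft_force: [0.7, 0.2, -0.1]
grip_width: 0.028
```

Request:
move_arm(increments=[{"grip": 1, "linear": [0, 0, 0], "twist": 0}, {"grip": 1, "linear": [0, 0, 0], "twist": 0}, {"grip": 1, "linear": [0, 0, 0], "twist": 0}, {"grip": 1, "linear": [0, 0, 0], "twist": 0}, {"grip": 1, "linear": [0, 0, 0], "twist": 0}])

```text
clock: 3.65
eef_pos: [0.4657, -0.2704, 0.0156]
tool_rot: [0.567, -0.424, 0.423, -0.565]
ft_force: [0.3, 0.1, 0.1]
grip_width: 0.0201
```

```bash
python3 plan.py 622 -288 62 17 0.035
```

```text
at [ 465.7 -270.4   15.6] psi 16.3 tilt 0.14 j [-0.52  0.51 -0.21  0.85 -0.    0.76] w 0.0201 F [0.3 0.1 0.1] t 3.65
[0.061, -0.046, 0.145] -0.0012
[0.061, -0.046, 0.145] -0.0012
[0.062, -0.046, 0.145] -0.0012
[0.062, -0.046, 0.145] -0.0012
[0.062, -0.046, 0.144] -0.0012
rows 5
```

Request:
move_arm(increments=[{"grip": 1, "linear": [0, -0.06, 0], "twist": 0}, {"grip": 1, "linear": [0, -0.12, 0], "twist": 0}, {"grip": 1, "linear": [0.06, -0.06, 0.14], "twist": 0}, {"grip": 1, "linear": [0.07, 0, 0.16], "twist": 0}, {"grip": 1, "linear": [0.06, 0, 0.16], "twist": 0}])

```text
clock: 4.15
eef_pos: [0.5618, -0.2806, 0.0676]
tool_rot: [0.566, -0.428, 0.423, -0.564]
ft_force: [0.3, 0.5, -0.5]
grip_width: 0.0201
```

```bash
python3 plan.py 622 -288 62 17 0.025
```

```text
at [ 561.8 -280.6   67.6] psi 16.1 tilt 0.45 j [-0.46  0.6   0.12  1.1  -0.    0.83] w 0.0201 F [ 0.3  0.5 -0.5] t 4.15
[0.04, 0.009, 0.093] -0.0026
[0.04, 0.009, 0.093] -0.0026
[0.041, 0.009, 0.093] -0.0026
rows 3
```

Request:
move_arm(increments=[{"grip": 1, "linear": [0.04, 0.01, 0.11], "twist": 0}, {"grip": 1, "linear": [0.03, 0, 0.07], "twist": 0}, {"grip": 1, "linear": [0.015, 0, 0.03], "twist": 0}, {"grip": 1, "linear": [0, 0, 0], "twist": 0}, {"grip": 1, "linear": [0, 0, 0], "twist": 0}])

```text
clock: 4.65
eef_pos: [0.6133, -0.2856, 0.0693]
tool_rot: [0.566, -0.425, 0.424, -0.565]
ft_force: [-0.6, -0.0, -0.8]
grip_width: 0.0199
```

```bash
python3 plan.py 622 -288 62 17 0.025;python3 -c "
from h import *
im,d=bot.camera('side'); u,v=proj('side',[.622,-.288,.03]); u,v=int(u),int(v)
cv2.imwrite('pics/s2.png',cv2.resize(im[v-60:v+60,u-75:u+75],None,fx=4,fy=4))"
```

```text
at [ 613.3 -285.6   69.3] psi 16.2 tilt 0.11 j [-0.44  0.69  0.29  1.17 -0.    0.85] w 0.0199 F [-0.6 -0.  -0.8] t 4.65
[0.024, 0.036, 0.038] -0.0066
rows 1
```

View pics/s2.png

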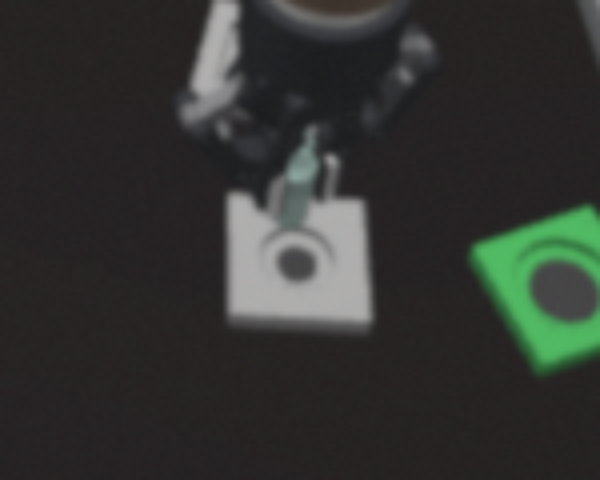

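```bash
cat > tilt.py <<'E'
import sys; from h import *
# centroid of bluish-green glass by height near xy
def tilt(x,y,zb=0,r=.035):
    im,d=bot.camera('side'); P=cloud('side',d); b,g,rr=[im[...,i].astype(int) for i in range(3)]
    m=(np.hypot(P[...,0]-x,P[...,1]-y)<r)&(g-rr>15)&(abs(g-b)<30)&(P[...,2]>.008)
    q=P[m]
    print('z range',np.round(np.percentile(q[:,2],[1,99])*1000,1),len(q))
    for lo in np.arange(.0,.15,.01):
        s=q[(q[:,2]>=lo)&(q[:,2]<lo+.01)]
        if len(s)>3: print(round(lo*1000),len(s),np.round(s.mean(0)*1000,1),np.round(np.ptp(s[:,0])*1000,1))
    return im
if __name__=='__main__': tilt(*map(float,sys.argv[1:]))
E
python3 tilt.py .613 -.286; python3 -c "
from h import *
print(proj('side',[.613,-.286,.055]),proj('side',[.613,-.286,.115]))"
```

```text
z range [ 91.  115.4] 48
90 26 [ 614.7 -289.    96.8] 12.9
100 15 [ 612.4 -288.6  103.6] 10.6
110 6 [ 613.4 -288.7  113.3] 5.9
[338.32540591 315.26413983] [341.18160695 297.98152807]
```

The lean in the picture is nearly all perspective: a true vertical projects with slope 0.165 and the bottle shows 0.21. I'll lower it.

Request:
move_arm(increments=[{"grip": 1, "linear": [0.018, 0.03, 0.03], "twist": 0}, {"grip": 1, "linear": [0, 0.06, 0], "twist": 0}, {"grip": 1, "linear": [0, 0.05, 0], "twist": 0}, {"grip": 1, "linear": [0, 0.03, 0], "twist": 0}, {"grip": 1, "linear": [0, 0, 0], "twist": 0}])

```text
clock: 5.25
eef_pos: [0.6175, -0.2876, 0.0317]
tool_rot: [0.566, -0.426, 0.423, -0.564]
ft_force: [0.3, -0.0, -0.6]
grip_width: 0.0202
```

```bash
python3 plan.py 622 -288 20 17 0.025
```

```text
at [ 617.5 -287.6   31.7] psi 16.1 tilt 0.27 j [-0.44  0.73  0.26  1.1  -0.    0.85] w 0.0202 F [ 0.3 -0.  -0.6] t 5.25
[0.008, 0.058, 0.021] -0.0075
rows 1
```

Request:
move_arm(increments=[{"grip": 1, "linear": [0.008, 0.02, 0.02], "twist": 0}, {"grip": 1, "linear": [0, 0.02, 0.005], "twist": 0}, {"grip": 1, "linear": [0, 0.015, 0], "twist": 0}, {"grip": 1, "linear": [0, 0.01, 0], "twist": 0}, {"grip": 1, "linear": [0, 0, 0], "twist": 0}])

```text
clock: 5.75
eef_pos: [0.6236, -0.2881, 0.0203]
tool_rot: [0.566, -0.426, 0.424, -0.564]
ft_force: [0.1, -0.6, -0.9]
grip_width: 0.0204
```

```bash
python3 plan.py 622 -288 19.6 17 0.025
```

```text
at [ 623.6 -288.1   20.3] psi 16.1 tilt 0.19 j [-0.43  0.75  0.27  1.09 -0.    0.86] w 0.0204 F [ 0.1 -0.6 -0.9] t 5.75
[-0.003, 0.003, -0.008] -0.0075
rows 1
```

Request:
move_arm(increments=[{"grip": 1, "linear": [-0.002, 0.003, -0.006], "twist": 0}, {"grip": 0.6, "linear": [0, 0, 0], "twist": 0}, {"grip": 0.3, "linear": [0, 0, 0], "twist": 0}, {"grip": 0, "linear": [0, 0, 0], "twist": 0}, {"grip": 0, "linear": [0, 0, 0], "twist": 0}])

```text
clock: 6.25
eef_pos: [0.6227, -0.2881, 0.0197]
tool_rot: [0.566, -0.425, 0.424, -0.565]
ft_force: [0.2, -0.1, 0.8]
grip_width: 0.076
```

Request:
move_arm(increments=[{"grip": 0, "linear": [0, -0.06, 0], "twist": 0}, {"grip": 0, "linear": [0, -0.15, 0], "twist": 0}, {"grip": 0, "linear": [0, -0.2, 0], "twist": 0}, {"grip": 0, "linear": [0, 0, 0], "twist": 0}, {"grip": 0, "linear": [0, 0, 0], "twist": 0}])

```text
clock: 6.75
eef_pos: [0.6223, -0.2878, 0.1059]
tool_rot: [0.566, -0.426, 0.424, -0.564]
ft_force: [0.3, 0.0, -0.1]
grip_width: 0.0853
```

```bash
python3 tilt.py .622 -.288; python3 plan.py 440 -135 105 17.5 0.04
```

```text
z range [42.8 66.6] 77
40 34 [ 618.9 -291.6   47.1] 19.1
50 30 [ 618.8 -290.2   54.6] 14.0
60 13 [ 620.  -290.5   64.7] 10.0
at [ 623.2 -288.2  106.8] psi 16.1 tilt 0.12 j [-0.43  0.68  0.37  1.26 -0.    0.86] w 0.0854 F [ 0.4 -0.3  1. ] t 6.8
[-0.165, 0.002, -0.111] -0.002
[-0.165, 0.002, -0.11] -0.002
[-0.166, 0.002, -0.11] -0.002
[-0.166, 0.002, -0.109] -0.002
[-0.167, 0.002, -0.109] -0.002
[-0.167, 0.002, -0.108] -0.002
rows 6
```

Request:
move_arm(increments=[{"grip": 0, "linear": [-0.165, 0.002, -0.11], "twist": -0.002}, {"grip": 0, "linear": [-0.2, 0.002, -0.132], "twist": -0.002}, {"grip": 0, "linear": [-0.2, 0.002, -0.132], "twist": -0.002}, {"grip": 0, "linear": [-0.18, 0.002, -0.12], "twist": -0.002}, {"grip": 0, "linear": [-0.12, 0.002, -0.08], "twist": -0.002}])

```text
clock: 7.3
eef_pos: [0.4587, -0.1527, 0.0978]
tool_rot: [0.57, -0.422, 0.418, -0.568]
ft_force: [1.1, 0.4, 0.6]
grip_width: 0.0855
```

Request:
move_arm(increments=[{"grip": 0, "linear": [-0.08, 0, -0.05], "twist": 0}, {"grip": 0, "linear": [-0.04, 0, -0.02], "twist": 0}, {"grip": 0, "linear": [0, 0, 0], "twist": 0}, {"grip": 0, "linear": [0, 0, 0], "twist": 0}, {"grip": 0, "linear": [0, 0, 0], "twist": 0}])

```text
clock: 7.8
eef_pos: [0.4334, -0.1311, 0.0962]
tool_rot: [0.571, -0.423, 0.416, -0.568]
ft_force: [0.3, -0.3, -0.0]
grip_width: 0.0851
```

```bash
python3 plan.py 440 -135 60 17.5 0.04
```

```text
at [ 433.4 -131.1   96.2] psi 17.3 tilt 0.62 j [-0.29  0.27 -0.34  0.98 -0.    0.98] w 0.0851 F [ 0.3 -0.3 -0. ] t 7.8
[0.028, 0.181, 0.026] -0.002
rows 1
```

Request:
move_arm(increments=[{"grip": 0, "linear": [0.02, 0.06, 0.018], "twist": 0}, {"grip": 0, "linear": [0.006, 0.12, 0.006], "twist": 0}, {"grip": 0, "linear": [0, 0.11, 0], "twist": 0}, {"grip": 0, "linear": [0, 0.06, 0], "twist": 0}, {"grip": 0, "linear": [0, 0.02, 0], "twist": 0}])

```text
clock: 8.3
eef_pos: [0.4456, -0.1388, 0.0175]
tool_rot: [0.57, -0.421, 0.419, -0.568]
ft_force: [-1.4, -0.7, -0.1]
grip_width: 0.0853
```

```bash
python3 plan.py 440 -135 15 17.5 0.04
```

```text
at [ 445.6 -138.8   17.5] psi 17.1 tilt 0.25 j [-0.3   0.39 -0.4   0.78 -0.    0.97] w 0.0853 F [-1.4 -0.7 -0.1] t 8.3
[-0.027, 0.012, -0.021] -0.0035
rows 1
```

Request:
move_arm(increments=[{"grip": 0, "linear": [-0.018, 0.01, -0.015], "twist": 0}, {"grip": 0, "linear": [-0.004, 0, -0.003], "twist": 0}, {"grip": 0.3, "linear": [0, 0, 0], "twist": 0}, {"grip": 0.5, "linear": [0, 0, 0], "twist": 0}, {"grip": 1, "linear": [0, 0, 0], "twist": 0}])

```text
clock: 8.8
eef_pos: [0.442, -0.1365, 0.0151]
tool_rot: [0.57, -0.421, 0.42, -0.567]
ft_force: [-0.3, -0.0, -0.4]
grip_width: 0.0438
```

Request:
move_arm(increments=[{"grip": 1, "linear": [0, 0, 0], "twist": 0}, {"grip": 1, "linear": [0, 0, 0], "twist": 0}, {"grip": 1, "linear": [0, 0, 0], "twist": 0}, {"grip": 1, "linear": [0, 0, 0], "twist": 0}, {"grip": 1, "linear": [0, 0, 0], "twist": 0}])

```text
clock: 9.3
eef_pos: [0.4429, -0.1367, 0.0164]
tool_rot: [0.569, -0.42, 0.421, -0.568]
ft_force: [-0.2, -0.2, -1.7]
grip_width: 0.0291
```

```bash
python3 plan.py 622.5 -158 62 -19 0.035
```

```text
at [ 442.9 -136.7   16.4] psi 17.0 tilt 0.14 j [-0.3   0.39 -0.42  0.77 -0.    0.98] w 0.0291 F [-0.2 -0.2 -1.7] t 9.3
[0.061, -0.038, 0.138] 0.0524
[0.046, -0.038, 0.143] 0.0524
[0.031, -0.038, 0.148] 0.0524
[0.015, -0.038, 0.15] 0.0524
[-0.001, -0.038, 0.151] 0.0524
[-0.016, -0.038, 0.15] 0.0524
rows 6
```

Request:
move_arm(increments=[{"grip": 1, "linear": [0, -0.06, 0], "twist": 0}, {"grip": 1, "linear": [0, -0.12, 0], "twist": 0}, {"grip": 1, "linear": [0.061, -0.05, 0.138], "twist": 0.05}, {"grip": 1, "linear": [0.046, 0, 0.143], "twist": 0.05}, {"grip": 1, "linear": [0.031, 0, 0.148], "twist": 0.05}])

```text
clock: 9.8
eef_pos: [0.5287, -0.1462, 0.0621]
tool_rot: [-0.499, 0.506, -0.501, 0.494]
ft_force: [0.0, 0.4, -0.4]
grip_width: 0.0293
```

```bash
python3 plan.py 622.5 -158 62 -19 0.03
```

```text
at [ 528.7 -146.2   62.1] psi -0.8 tilt 0.55 j [-0.27  0.47 -0.13  0.98 -0.    1.32] w 0.0293 F [ 0.   0.4 -0.4] t 9.8
[0.013, 0.0, 0.117] 0.0396
[0.004, 0.0, 0.118] 0.0396
[-0.006, 0.0, 0.118] 0.0396
[-0.015, 0.0, 0.117] 0.0396
rows 4
```

Request:
move_arm(increments=[{"grip": 1, "linear": [0.013, 0, 0.135], "twist": 0.045}, {"grip": 1, "linear": [0.004, 0, 0.135], "twist": 0.045}, {"grip": 1, "linear": [-0.006, 0, 0.09], "twist": 0.03}, {"grip": 1, "linear": [-0.01, 0, 0.04], "twist": 0.01}, {"grip": 1, "linear": [0, 0, 0], "twist": 0}])

```text
clock: 10.3
eef_pos: [0.6154, -0.1561, 0.0598]
tool_rot: [-0.426, 0.568, -0.565, 0.421]
ft_force: [-0.4, 0.2, -0.6]
grip_width: 0.0288
```

```bash
python3 plan.py 622.5 -158 62 -19 0.03
```

```text
at [ 615.4 -156.1   59.8] psi -16.4 tilt 0.44 j [-0.25  0.62  0.14  1.09 -0.    1.61] w 0.0288 F [-0.4  0.2 -0.6] t 10.3
[-0.001, -0.011, 0.037] 0.0226
rows 1
```

Request:
move_arm(increments=[{"grip": 1, "linear": [0, 0.03, 0.025], "twist": 0.015}, {"grip": 1, "linear": [0, 0.05, 0.004], "twist": 0.003}, {"grip": 1, "linear": [0, 0.04, 0], "twist": 0}, {"grip": 1, "linear": [0, 0.02, 0], "twist": 0}, {"grip": 1, "linear": [0, 0, 0], "twist": 0}])

```text
clock: 10.8
eef_pos: [0.6174, -0.1574, 0.0275]
tool_rot: [-0.416, 0.577, -0.571, 0.409]
ft_force: [0.9, -0.9, -0.4]
grip_width: 0.0291
```

```bash
python3 plan.py 622.5 -158 20.4 -19 0.03;python3 -c "
from h import *
im,d=bot.camera('side'); u,v=proj('side',[.622,-.158,.03]); u,v=int(u),int(v)
cv2.imwrite('pics/s3.png',cv2.resize(im[v-60:v+60,u-75:u+75],None,fx=4,fy=4))"
```

```text
at [ 617.4 -157.4   27.5] psi -18.6 tilt 0.76 j [-0.25  0.66  0.12  1.04 -0.    1.65] w 0.0291 F [ 0.9 -0.9 -0.4] t 10.8
[-0.005, 0.035, 0.025] 0.0033
rows 1
```

View pics/s3.png

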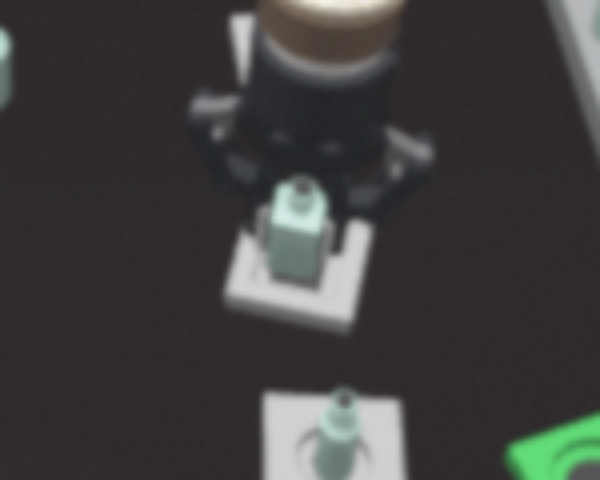

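The square bottle at (297,250) is in its pocket and lined up, needing about 5 mm more in x. The small bottle stands in its slot at (337,445).

Request:
move_arm(increments=[{"grip": 1, "linear": [-0.004, 0.005, 0.02], "twist": 0}, {"grip": 1, "linear": [0, 0.012, 0.005], "twist": 0}, {"grip": 1, "linear": [0, 0.01, 0], "twist": 0}, {"grip": 1, "linear": [0, 0.005, 0], "twist": 0}, {"grip": 1, "linear": [0, 0, 0], "twist": 0}])

```text
clock: 11.35
eef_pos: [0.6237, -0.1586, 0.0221]
tool_rot: [-0.416, 0.577, -0.572, 0.41]
ft_force: [-0.8, 0.1, -0.4]
grip_width: 0.029
```

```bash
python3 plan.py 622.5 -158 20.4 -19 0.03
```

```text
at [ 623.7 -158.6   22.1] psi -18.6 tilt 0.61 j [-0.25  0.68  0.13  1.03 -0.    1.65] w 0.029 F [-0.8  0.1 -0.4] t 11.35
[-0.001, 0.008, -0.007] 0.0033
rows 1
```

Request:
move_arm(increments=[{"grip": 1, "linear": [0, 0.009, -0.005], "twist": 0}, {"grip": 1, "linear": [0, 0.003, 0], "twist": 0}, {"grip": 0.5, "linear": [0, 0, 0], "twist": 0}, {"grip": 0.2, "linear": [0, 0, 0], "twist": 0}, {"grip": 0, "linear": [0, 0, 0], "twist": 0}])

```text
clock: 11.85
eef_pos: [0.6229, -0.1583, 0.0203]
tool_rot: [-0.415, 0.576, -0.572, 0.41]
ft_force: [-0.2, 0.2, -0.0]
grip_width: 0.0699
```

Request:
move_arm(increments=[{"grip": 0, "linear": [0, -0.03, 0], "twist": 0}, {"grip": 0, "linear": [0, -0.15, 0], "twist": 0}, {"grip": 0, "linear": [0, -0.2, 0], "twist": 0}, {"grip": 0, "linear": [0, -0.03, 0], "twist": 0}, {"grip": 0, "linear": [0, 0, 0], "twist": 0}])

```text
clock: 12.35
eef_pos: [0.623, -0.1581, 0.1052]
tool_rot: [-0.416, 0.577, -0.572, 0.409]
ft_force: [0.6, 0.3, -0.0]
grip_width: 0.0857
```

```bash
python3 tilt.py .6225 -.158; python3 plan.py 440 -6 110 20 0.045
```

```text
z range [20.1 66.3] 189
20 14 [ 621.1 -167.5   25.8] 13.4
30 19 [ 618.5 -166.1   34.5] 27.6
40 71 [ 619.9 -160.3   47.1] 33.5
50 61 [ 621.7 -157.5   52.9] 29.0
60 22 [ 620.7 -158.    64.5] 14.4
at [ 623.4 -158.2  105.3] psi -18.6 tilt 0.62 j [-0.25  0.6   0.23  1.21 -0.    1.65] w 0.0853 F [-0.1 -1.1  0.6] t 12.4
[-0.071, -0.004, -0.185] -0.0562
[-0.092, -0.004, -0.176] -0.0562
[-0.111, -0.004, -0.165] -0.0562
[-0.129, -0.004, -0.151] -0.0562
[-0.145, -0.004, -0.136] -0.0562
[-0.159, -0.004, -0.119] -0.0562
rows 6
```

Request:
move_arm(increments=[{"grip": 0, "linear": [-0.071, -0.004, -0.185], "twist": -0.056}, {"grip": 0, "linear": [-0.092, -0.004, -0.176], "twist": -0.056}, {"grip": 0, "linear": [-0.111, -0.004, -0.165], "twist": -0.056}, {"grip": 0, "linear": [-0.129, -0.004, -0.151], "twist": -0.056}, {"grip": 0, "linear": [-0.11, -0.004, -0.1], "twist": -0.056}])

```text
clock: 12.9
eef_pos: [0.4723, -0.0369, 0.1031]
tool_rot: [0.562, -0.438, 0.428, -0.555]
ft_force: [-0.4, 0.0, 0.5]
grip_width: 0.0858
```

```bash
python3 plan.py 440 -6 95 20 0.02
```

```text
at [472.3 -36.9 103.1] psi 14.4 tilt 1.03 j [-0.08  0.3  -0.27  1.02 -0.    1.24] w 0.0858 F [-0.4  0.   0.5] t 12.9
[-0.063, 0.014, -0.039] -0.0162
[-0.065, 0.014, -0.037] -0.0162
[-0.066, 0.014, -0.035] -0.0162
rows 3
```

Request:
move_arm(increments=[{"grip": 0, "linear": [-0.08, 0.01, -0.05], "twist": -0.02}, {"grip": 0, "linear": [-0.06, 0, -0.03], "twist": -0.01}, {"grip": 0, "linear": [-0.025, 0, -0.012], "twist": 0}, {"grip": 0, "linear": [0, 0, 0], "twist": 0}, {"grip": 0, "linear": [0, 0, 0], "twist": 0}])

```text
clock: 13.4
eef_pos: [0.4389, -0.0073, 0.0986]
tool_rot: [0.578, -0.422, 0.407, -0.568]
ft_force: [0.5, 0.3, -0.4]
grip_width: 0.0857
```

```bash
python3 plan.py 440 -6 95 20 0.02
```

```text
at [438.9  -7.3  98.6] psi 18.2 tilt 1.48 j [-0.02  0.25 -0.35  0.99  0.    1.24] w 0.0857 F [ 0.5  0.3 -0.4] t 13.4
[-0.004, 0.018, 0.007] -0.0156
rows 1
```

Request:
move_arm(increments=[{"grip": 0, "linear": [0, 0.06, 0.004], "twist": 0}, {"grip": 0, "linear": [0, 0.12, 0], "twist": 0}, {"grip": 0, "linear": [0, 0.12, 0], "twist": 0}, {"grip": 0, "linear": [0, 0.07, 0], "twist": 0}, {"grip": 0, "linear": [0, 0.02, 0], "twist": 0}])

```text
clock: 13.9
eef_pos: [0.4459, -0.0101, 0.0195]
tool_rot: [0.575, -0.421, 0.412, -0.568]
ft_force: [0.4, -0.7, -0.2]
grip_width: 0.0857
```

```bash
python3 plan.py 440 -6 15 18 0.02
```

```text
at [445.9 -10.1  19.5] psi 17.8 tilt 0.91 j [-0.02  0.36 -0.44  0.78 -0.    1.24] w 0.0857 F [ 0.4 -0.7 -0.2] t 13.9
[-0.028, 0.022, -0.022] -0.0015
rows 1
```

Request:
move_arm(increments=[{"grip": 0, "linear": [-0.018, 0.013, -0.014], "twist": 0}, {"grip": 0, "linear": [-0.008, 0.006, -0.007], "twist": 0}, {"grip": 0.3, "linear": [0, 0, 0], "twist": 0}, {"grip": 0.4, "linear": [0, 0, 0], "twist": 0}, {"grip": 1, "linear": [0, 0, 0], "twist": 0}])

```text
clock: 14.4
eef_pos: [0.4425, -0.0071, 0.0169]
tool_rot: [0.574, -0.421, 0.414, -0.568]
ft_force: [-0.8, -0.0, -0.1]
grip_width: 0.0439
```

Request:
move_arm(increments=[{"grip": 1, "linear": [0, 0, 0], "twist": 0}, {"grip": 1, "linear": [0, 0, 0], "twist": 0}, {"grip": 1, "linear": [0, 0, 0], "twist": 0}, {"grip": 1, "linear": [0, 0, 0], "twist": 0}, {"grip": 1, "linear": [0, 0, 0], "twist": 0}])

```text
clock: 14.9
eef_pos: [0.4434, -0.007, 0.018]
tool_rot: [0.573, -0.42, 0.414, -0.569]
ft_force: [0.5, 0.7, -0.5]
grip_width: 0.0365
```

```bash
python3 plan.py 641.5 7 62 40 0.035
```

```text
at [443.4  -7.   18. ] psi 17.7 tilt 0.58 j [-0.02  0.36 -0.46  0.77 -0.    1.25] w 0.0365 F [ 0.5  0.7 -0.5] t 14.9
[0.039, -0.037, 0.161] -0.0324
[0.049, -0.037, 0.158] -0.0324
[0.06, -0.037, 0.154] -0.0324
[0.069, -0.037, 0.15] -0.0324
[0.079, -0.037, 0.145] -0.0324
[0.088, -0.037, 0.14] -0.0324
rows 6
```

Request:
move_arm(increments=[{"grip": 1, "linear": [0, -0.06, 0], "twist": 0}, {"grip": 1, "linear": [0, -0.12, 0], "twist": 0}, {"grip": 1, "linear": [0.039, -0.06, 0.161], "twist": -0.032}, {"grip": 1, "linear": [0.049, 0, 0.158], "twist": -0.032}, {"grip": 1, "linear": [0.06, 0, 0.154], "twist": -0.032}])

```text
clock: 15.4
eef_pos: [0.5384, 0.0001, 0.0646]
tool_rot: [0.613, -0.365, 0.352, -0.606]
ft_force: [-0.2, 0.0, -1.0]
grip_width: 0.037
```

```bash
python3 plan.py 641.5 7 64 40 0.03
```

```text
at [5.384e+02 1.000e-01 6.460e+01] psi 29.1 tilt 1.15 j [ 0.    0.46 -0.14  0.99 -0.    1.06] w 0.037 F [-0.2  0.  -1. ] t 15.4
[0.055, 0.001, 0.117] -0.0238
[0.061, 0.001, 0.114] -0.0238
[0.066, 0.001, 0.111] -0.0238
[0.071, 0.001, 0.108] -0.0238
rows 4
```

Request:
move_arm(increments=[{"grip": 1, "linear": [0.065, 0, 0.135], "twist": -0.03}, {"grip": 1, "linear": [0.07, 0, 0.13], "twist": -0.03}, {"grip": 1, "linear": [0.055, 0, 0.09], "twist": -0.02}, {"grip": 1, "linear": [0.03, 0, 0.05], "twist": 0}, {"grip": 1, "linear": [0, 0, 0], "twist": 0}])

```text
clock: 15.9
eef_pos: [0.6379, 0.008, 0.061]
tool_rot: [0.64, -0.312, 0.3, -0.635]
ft_force: [-0.3, -0.6, -0.3]
grip_width: 0.0366
```

```bash
python3 plan.py 641.5 7 22 38 0.03
```

```text
at [637.9   8.   61. ] psi 38.7 tilt 1.02 j [ 0.01  0.64  0.16  1.11 -0.    0.91] w 0.0366 F [-0.3 -0.6 -0.3] t 15.9
[0.008, 0.097, 0.005] 0.0032
[0.008, 0.097, 0.006] 0.0032
rows 2
```

Request:
move_arm(increments=[{"grip": 1, "linear": [0.006, 0.03, 0.005], "twist": 0}, {"grip": 1, "linear": [0, 0.055, 0], "twist": 0}, {"grip": 1, "linear": [0, 0.045, 0], "twist": 0}, {"grip": 1, "linear": [0, 0.025, 0], "twist": 0}, {"grip": 1, "linear": [0, 0, 0], "twist": 0}])

```text
clock: 16.4
eef_pos: [0.6367, 0.007, 0.0272]
tool_rot: [0.641, -0.312, 0.3, -0.634]
ft_force: [3.6, -0.5, -1.9]
grip_width: 0.0364
```

```bash
python3 plan.py 641.5 7 22 38 0.03
```

```text
at [636.7   7.   27.2] psi 38.7 tilt 1.07 j [ 0.01  0.67  0.12  1.04 -0.    0.91] w 0.0364 F [ 3.6 -0.5 -1.9] t 16.4
[0.015, 0.026, 0.019] 0.0059
rows 1
```

Request:
move_arm(increments=[{"grip": 1, "linear": [0.015, 0, 0.019], "twist": 0}, {"grip": 1, "linear": [0.003, 0.005, 0.004], "twist": 0}, {"grip": 1, "linear": [0, 0.01, 0], "twist": 0}, {"grip": 1, "linear": [0, 0.006, 0], "twist": 0}, {"grip": 1, "linear": [0, 0, 0], "twist": 0}])

```text
clock: 16.9
eef_pos: [0.641, 0.0071, 0.0218]
tool_rot: [0.641, -0.313, 0.299, -0.634]
ft_force: [-0.3, 1.0, -0.5]
grip_width: 0.0363
```

```bash
python3 plan.py 641.5 7 22 38 0.03;python3 -c "
from h import *
im,d=bot.camera('side'); u,v=proj('side',[.64,0.007,.03]); u,v=int(u),int(v)
cv2.imwrite('pics/s4.png',cv2.resize(im[v-60:v+60,u-75:u+75],None,fx=4,fy=4))"
```

```text
at [641.    7.1  21.8] psi 38.7 tilt 1.28 j [ 0.01  0.68  0.14  1.05 -0.    0.91] w 0.0363 F [-0.3  1.  -0.5] t 16.9
[0.002, -0.001, 0.002] 0.0059
rows 1
```

View pics/s4.png

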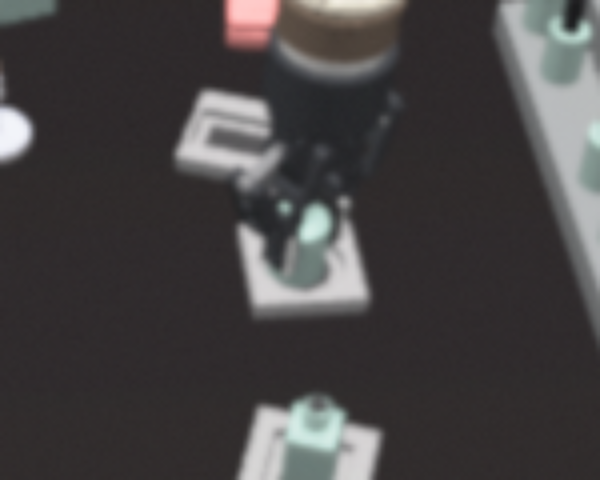

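The big bottle at (305,255) is inside its pocket, and the square one stands in its slot at (312,440). Releasing.

Request:
move_arm(increments=[{"grip": 1, "linear": [0, 0.002, 0], "twist": 0}, {"grip": 0.4, "linear": [0, 0, 0], "twist": 0}, {"grip": 0.2, "linear": [0, 0, 0], "twist": 0}, {"grip": 0, "linear": [0, 0, 0], "twist": 0}, {"grip": 0, "linear": [0, 0, 0], "twist": 0}])

```text
clock: 17.45
eef_pos: [0.6413, 0.0072, 0.0222]
tool_rot: [0.641, -0.313, 0.3, -0.634]
ft_force: [-0.4, 0.1, 0.4]
grip_width: 0.0855
```

Request:
move_arm(increments=[{"grip": 0, "linear": [0, -0.03, 0], "twist": 0}, {"grip": 0, "linear": [0, -0.15, 0], "twist": 0}, {"grip": 0, "linear": [0, -0.2, 0], "twist": 0}, {"grip": 0, "linear": [0, -0.1, 0], "twist": 0}, {"grip": 0, "linear": [0, 0, 0], "twist": 0}])

```text
clock: 17.95
eef_pos: [0.6424, 0.0072, 0.1213]
tool_rot: [0.641, -0.314, 0.299, -0.633]
ft_force: [0.1, -0.3, 0.3]
grip_width: 0.0857
```

```bash
python3 tilt.py .6415 .007; python3 plan.py 469 289 120 106 0.045
```

```text
z range [10.2 66.2] 233
10 22 [631.3  -3.1  16.6] 28.1
20 29 [632.6  -3.2  25.5] 30.1
30 32 [632.1  -3.7  35. ] 27.9
40 78 [633.1   3.2  46.6] 35.7
50 49 [635.8   6.   53.2] 28.1
60 20 [633.9   6.3  64.1] 14.7
at [641.8   7.2 119.9] psi 38.7 tilt 1.47 j [ 0.01  0.6   0.27  1.26 -0.    0.91] w 0.0852 F [ 0.6 -0.5  0. ] t 18.0
[-0.182, -0.0, 0.023] -0.0653
[-0.178, -0.0, 0.046] -0.0653
[-0.17, -0.0, 0.069] -0.0653
[-0.16, -0.0, 0.091] -0.0653
[-0.147, -0.0, 0.111] -0.0653
[-0.131, -0.0, 0.129] -0.0653
[-0.113, -0.0, 0.145] -0.0653
[-0.093, -0.0, 0.158] -0.0653
[-0.072, -0.0, 0.169] -0.0653
rows 9
```

Request:
move_arm(increments=[{"grip": 0, "linear": [-0.182, 0, 0.023], "twist": -0.065}, {"grip": 0, "linear": [-0.178, 0, 0.046], "twist": -0.065}, {"grip": 0, "linear": [-0.17, 0, 0.069], "twist": -0.065}, {"grip": 0, "linear": [-0.16, 0, 0.091], "twist": -0.065}, {"grip": 0, "linear": [-0.147, 0, 0.111], "twist": -0.065}])

```text
clock: 18.5
eef_pos: [0.5406, 0.1622, 0.1142]
tool_rot: [0.705, -0.093, 0.07, -0.7]
ft_force: [0.6, 1.1, 0.4]
grip_width: 0.0855
```

```bash
python3 plan.py 469 289 115 106 0.036
```

```text
at [540.6 162.2 114.2] psi 76.8 tilt 1.93 j [0.29 0.47 0.02 1.16 0.01 0.52] w 0.0855 F [0.6 1.1 0.4] t 18.5
[-0.099, -0.001, 0.107] -0.051
[-0.087, -0.001, 0.117] -0.051
[-0.075, -0.001, 0.125] -0.051
[-0.062, -0.001, 0.132] -0.051
[-0.048, -0.001, 0.137] -0.051
rows 5
```

Request:
move_arm(increments=[{"grip": 0, "linear": [-0.12, 0, 0.128], "twist": -0.06}, {"grip": 0, "linear": [-0.1, 0, 0.135], "twist": -0.06}, {"grip": 0, "linear": [-0.07, 0, 0.12], "twist": -0.05}, {"grip": 0, "linear": [-0.04, 0, 0.08], "twist": -0.03}, {"grip": 0, "linear": [-0.015, 0, 0.03], "twist": 0}])

```text
clock: 19.0
eef_pos: [0.4667, 0.2701, 0.1075]
tool_rot: [0.705, 0.051, -0.085, -0.702]
ft_force: [0.1, -0.7, 0.3]
grip_width: 0.0858
```

```bash
python3 plan.py 469 289 95 106 0.02;  python3 - <<'E'
from h import *
im,d=bot.camera('top'); P=cloud('top',d); cv2.imwrite('pics/t2.png',cv2.resize(im[130:200,220:450],None,fx=3.4,fy=3.4,interpolation=cv2.INTER_CUBIC))
for k,c in dict(small=(.622,-.288),square=(.6225,-.158),big=(.6415,.007),flatb=(.469,.289)).items():
    m=np.hypot(P[...,0]-c[0],P[...,1]-c[1])<.05
    for lo,hi in((.009,.016),(.04,.055),(.058,.07)):
        q=P[m&(P[...,2]>lo)&(P[...,2]<hi)]
        if len(q)>4:
            r=cv2.minAreaRect((q[:,:2]*1000).astype(np.float32)); print(k,lo,len(q),np.round(np.hstack([r[0],r[1],r[2]]),1),np.round(q[:,2].mean()*1000,1))
E
```

```text
at [466.7 270.1 107.5] psi 101.1 tilt 2.76 j [ 0.52  0.44 -0.05  1.13  0.02  0.32] w 0.0858 F [ 0.1 -0.7  0.3] t 19.0
[0.015, 0.031, 0.045] -0.0216
[0.017, 0.031, 0.045] -0.0216
rows 2
small 0.009 685 [ 622.2 -288.2   72.9   73.1   82.8] 12.9
small 0.04 48 [ 620.5 -287.9   20.6   17.2   34.6] 48.5
small 0.058 34 [ 6.210e+02 -2.892e+02  1.100e+01  1.300e+01  6.000e-01] 65.8
square 0.009 525 [ 622.6 -158.    72.    73.1   70.9] 12.8
square 0.04 136 [ 623.7 -157.7   29.8   31.6   71.2] 50.1
square 0.058 43 [ 6.232e+02 -1.569e+02  1.490e+01  1.320e+01  5.000e-01] 66.2
big 0.009 510 [641.6   6.3  72.6  71.5   0.8] 12.6
big 0.04 159 [637.3   6.8  36.5  35.3  89.8] 49.5
big 0.058 51 [6.371e+02 8.100e+00 1.600e+01 1.560e+01 2.000e-01] 65.7
flatb 0.009 12 [460.8 276.9   8.9  28.   83. ] 13.2
flatb 0.04 95 [458.4 285.3  22.7  23.   21.1] 46.2
flatb 0.058 18 [465.2 287.4   6.3  11.    3.1] 61.7
```

View pics/t2.png

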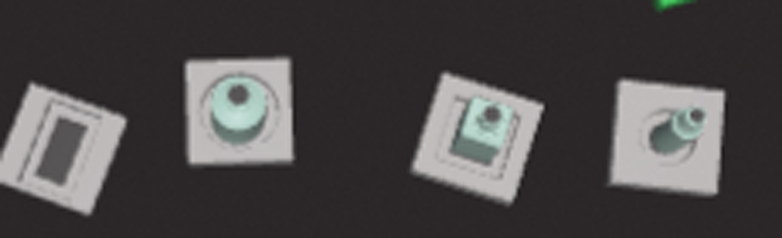

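Both cameras put small and square within 2 mm of their slot centres. Big is about 4–5 mm off, which is inside the 10 mm limit. Continuing with the flat bottle.

Request:
move_arm(increments=[{"grip": 0, "linear": [0.015, 0.01, 0.05], "twist": -0.022}, {"grip": 0, "linear": [0.01, 0.01, 0.03], "twist": -0.018}, {"grip": 0, "linear": [0, 0, 0.01], "twist": 0}, {"grip": 0, "linear": [0, 0, 0], "twist": 0}, {"grip": 0, "linear": [0, 0, 0], "twist": 0}])

```text
clock: 19.55
eef_pos: [0.4684, 0.2875, 0.1007]
tool_rot: [0.702, 0.078, -0.114, -0.699]
ft_force: [-0.6, -0.6, 0.4]
grip_width: 0.0854
```

```bash
python3 plan.py 469 289 95 106 0.02; python3 -c "
from h import *
from scipy.spatial.transform import Rotation as Ro
print(Ro.from_quat(bot.get_obs()['tool_rot']).as_matrix().round(3))"
```

```text
at [468.4 287.5 100.7] psi 105.6 tilt 2.93 j [ 0.54  0.46 -0.03  1.13  0.02  0.27] w 0.0854 F [-0.6 -0.6  0.4] t 19.55
[0.005, 0.028, 0.007] -0.0033
rows 1
[[ 0.962 -0.05  -0.269]
 [ 0.269 -0.011  0.963]
 [-0.051 -0.999  0.003]]
```

Request:
move_arm(increments=[{"grip": 0, "linear": [0.007, 0.06, 0.006], "twist": -0.003}, {"grip": 0, "linear": [0.005, 0.12, 0], "twist": 0}, {"grip": 0, "linear": [0.005, 0.12, 0], "twist": 0}, {"grip": 0, "linear": [0.004, 0.08, 0], "twist": 0}, {"grip": 0, "linear": [0.001, 0.02, 0], "twist": 0}])

```text
clock: 20.05
eef_pos: [0.4706, 0.288, 0.0171]
tool_rot: [0.701, 0.081, -0.114, -0.699]
ft_force: [-0.9, 0.0, -0.5]
grip_width: 0.0853
```

```bash
python3 plan.py 469 289 15 106 0.02
```

```text
at [470.6 288.   17.1] psi 105.8 tilt 2.7 j [ 0.54  0.55 -0.12  0.94  0.02  0.26] w 0.0853 F [-0.9  0.  -0.5] t 20.05
[-0.006, 0.011, 0.007] -0.0016
rows 1
```

Request:
move_arm(increments=[{"grip": 0, "linear": [-0.004, 0.008, 0.005], "twist": 0}, {"grip": 0, "linear": [0, 0, 0], "twist": 0}, {"grip": 0.4, "linear": [0, 0, 0], "twist": 0}, {"grip": 0.6, "linear": [0, 0, 0], "twist": 0}, {"grip": 1, "linear": [0, 0, 0], "twist": 0}])

```text
clock: 20.55
eef_pos: [0.4704, 0.289, 0.0167]
tool_rot: [0.701, 0.081, -0.113, -0.699]
ft_force: [-0.5, -0.3, -0.6]
grip_width: 0.0438
```

Request:
move_arm(increments=[{"grip": 1, "linear": [0, 0, 0], "twist": 0}, {"grip": 1, "linear": [0, 0, 0], "twist": 0}, {"grip": 1, "linear": [0, 0, 0], "twist": 0}, {"grip": 1, "linear": [0, 0, 0], "twist": 0}, {"grip": 1, "linear": [0, 0, 0], "twist": 0}])

```text
clock: 21.05
eef_pos: [0.4712, 0.2895, 0.0179]
tool_rot: [0.701, 0.082, -0.112, -0.7]
ft_force: [-0.3, -0.3, -1.3]
grip_width: 0.0211
```

```bash
python3 plan.py 615.5 131 62 69.5 0.035
```

```text
at [471.2 289.5  17.9] psi 105.8 tilt 2.45 j [ 0.54  0.55 -0.12  0.94  0.02  0.27] w 0.0211 F [-0.3 -0.3 -1.3] t 21.05
[0.068, -0.031, -0.137] 0.0452
[0.08, -0.031, -0.13] 0.0452
[0.092, -0.031, -0.122] 0.0452
[0.103, -0.031, -0.114] 0.0452
[0.112, -0.031, -0.104] 0.0452
[0.121, -0.031, -0.093] 0.0452
[0.129, -0.031, -0.082] 0.0452
rows 7
```

Request:
move_arm(increments=[{"grip": 1, "linear": [0, -0.06, 0], "twist": 0}, {"grip": 1, "linear": [0, -0.13, 0], "twist": 0}, {"grip": 1, "linear": [0.068, -0.07, -0.137], "twist": 0.045}, {"grip": 1, "linear": [0.08, -0.005, -0.13], "twist": 0.045}, {"grip": 1, "linear": [0.092, -0.005, -0.122], "twist": 0.045}])

```text
clock: 21.55
eef_pos: [0.5341, 0.2233, 0.0742]
tool_rot: [0.71, -0.014, -0.017, -0.704]
ft_force: [1.1, -0.6, -1.6]
grip_width: 0.0212
```

```bash
python3 plan.py 617 130.5 64 69.5 0.033
```

```text
at [534.1 223.3  74.2] psi 90.3 tilt 2.54 j [0.39 0.54 0.02 1.1  0.01 0.39] w 0.0212 F [ 1.1 -0.6 -1.6] t 21.55
[0.103, 0.013, -0.116] 0.0453
[0.113, 0.013, -0.107] 0.0453
[0.122, 0.013, -0.096] 0.0453
[0.131, 0.013, -0.084] 0.0453
rows 4
```

Request:
move_arm(increments=[{"grip": 1, "linear": [0.12, 0, -0.13], "twist": 0.05}, {"grip": 1, "linear": [0.13, 0, -0.12], "twist": 0.05}, {"grip": 1, "linear": [0.1, 0, -0.08], "twist": 0.045}, {"grip": 1, "linear": [0.05, 0, -0.03], "twist": 0.02}, {"grip": 1, "linear": [0, 0, 0], "twist": 0}])

```text
clock: 22.05
eef_pos: [0.6122, 0.1369, 0.0769]
tool_rot: [0.701, -0.134, 0.108, -0.692]
ft_force: [-0.1, 0.8, -0.3]
grip_width: 0.0216
```

```bash
python3 plan.py 617 130.5 64 69.5 0.033
```

```text
at [612.2 136.9  76.9] psi 70.3 tilt 2.15 j [0.22 0.62 0.17 1.16 0.   0.56] w 0.0216 F [-0.1  0.8 -0.3] t 22.05
[0.033, 0.064, -0.022] 0.0071
rows 1
```

Request:
move_arm(increments=[{"grip": 1, "linear": [0.025, 0.03, -0.018], "twist": 0.004}, {"grip": 1, "linear": [0.006, 0.07, -0.002], "twist": 0}, {"grip": 1, "linear": [0.003, 0.06, 0], "twist": 0}, {"grip": 1, "linear": [0.003, 0.04, 0], "twist": 0}, {"grip": 1, "linear": [0, 0.01, 0], "twist": 0}])

```text
clock: 22.55
eef_pos: [0.6129, 0.1338, 0.0308]
tool_rot: [0.701, -0.135, 0.107, -0.692]
ft_force: [0.1, 0.6, -0.4]
grip_width: 0.021
```

```bash
python3 plan.py 617 130.5 22 69.5 0.033;python3 -c "
from h import *
im,d=bot.camera('side'); u,v=proj('side',[.615,.131,.03]); u,v=int(u),int(v)
cv2.imwrite('pics/s5.png',cv2.resize(im[v-60:v+60,u-75:u+75],None,fx=4,fy=4))"
```

```text
at [612.9 133.8  30.8] psi 70.3 tilt 2.36 j [0.21 0.66 0.12 1.07 0.   0.56] w 0.021 F [ 0.1  0.6 -0.4] t 22.55
[0.025, 0.044, -0.009] 0.0071
rows 1
```

View pics/s5.png

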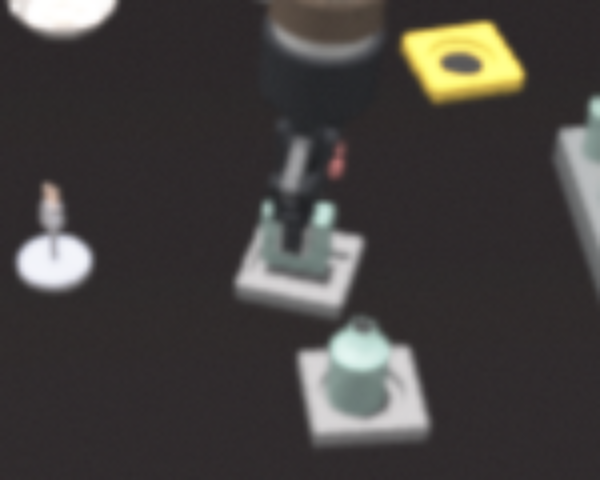

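The flat bottle at (297,245) is over its pocket and lined up, about 4 mm short. The big bottle is upright at (358,375) and the clip stand is untouched at (55,260).

Request:
move_arm(increments=[{"grip": 1, "linear": [0.022, 0, -0.008], "twist": 0.003}, {"grip": 1, "linear": [0.005, 0.01, 0], "twist": 0}, {"grip": 1, "linear": [0, 0.015, 0], "twist": 0}, {"grip": 1, "linear": [0, 0.01, 0], "twist": 0}, {"grip": 1, "linear": [0, 0, 0], "twist": 0}])

```text
clock: 23.1
eef_pos: [0.618, 0.131, 0.0239]
tool_rot: [0.7, -0.136, 0.109, -0.692]
ft_force: [0.8, -0.9, -0.8]
grip_width: 0.0211
```

```bash
python3 plan.py 617 130.5 22 69.5 0.033
```

```text
at [618.  131.   23.9] psi 70.0 tilt 2.28 j [0.21 0.68 0.13 1.06 0.   0.56] w 0.0211 F [ 0.8 -0.9 -0.8] t 23.1
[-0.004, 0.009, -0.004] 0.0044
rows 1
```

Request:
move_arm(increments=[{"grip": 1, "linear": [-0.002, 0.009, -0.002], "twist": 0}, {"grip": 1, "linear": [0, 0.003, 0], "twist": 0}, {"grip": 0.6, "linear": [0, 0, 0], "twist": 0}, {"grip": 0.2, "linear": [0, 0, 0], "twist": 0}, {"grip": 0, "linear": [0, 0, 0], "twist": 0}])

```text
clock: 23.6
eef_pos: [0.618, 0.1307, 0.0224]
tool_rot: [0.7, -0.136, 0.11, -0.692]
ft_force: [-0.6, 0.8, 0.3]
grip_width: 0.0622
```

Request:
move_arm(increments=[{"grip": 0, "linear": [0, 0, 0], "twist": 0}, {"grip": 0, "linear": [-0.003, -0.06, 0], "twist": 0}, {"grip": 0, "linear": [-0.006, -0.15, 0], "twist": 0}, {"grip": 0, "linear": [-0.006, -0.2, 0], "twist": 0}, {"grip": 0, "linear": [-0.006, -0.2, 0], "twist": 0}])

```text
clock: 24.1
eef_pos: [0.6138, 0.1318, 0.1426]
tool_rot: [0.702, -0.141, 0.105, -0.69]
ft_force: [0.3, 0.2, -0.5]
grip_width: 0.0856
```

```bash
python3 plan.py 400 131 140 69.5 0.045; python3 tilt.py .615 .131
```

```text
at [613.8 131.8 142.6] psi 70.0 tilt 3.06 j [0.21 0.58 0.29 1.33 0.   0.56] w 0.0856 F [ 0.3  0.2 -0.5] t 24.1
[-0.201, 0.003, -0.074] 0.0009
[-0.2, 0.003, -0.074] 0.0009
[-0.2, 0.003, -0.075] 0.0009
[-0.2, 0.003, -0.075] 0.0009
[-0.2, 0.003, -0.075] 0.0009
rows 5
z range [14.9 65.7] 200
10 7 [606.1 124.9  16.2] 26.9
20 28 [612.  122.8  25.4] 35.1
30 32 [614.3 121.   34.8] 36.5
40 65 [613.7 126.2  46.2] 43.8
50 56 [615.4 127.1  52.4] 40.1
60 12 [614.3 126.1  63.5] 11.1
```

Back off (at 140 mm, clear of the 71 mm clip stand) and take a final look.

Request:
move_arm(increments=[{"grip": 0, "linear": [-0.2, -0.1, -0.074], "twist": 0}, {"grip": 0, "linear": [-0.2, -0.1, -0.074], "twist": 0}, {"grip": 0, "linear": [-0.2, -0.1, -0.075], "twist": 0}, {"grip": 0, "linear": [-0.15, 0, -0.06], "twist": 0}, {"grip": 0, "linear": [-0.05, 0, -0.02], "twist": 0}])

```text
clock: 24.65
eef_pos: [0.4478, 0.1314, 0.2215]
tool_rot: [0.699, -0.135, 0.111, -0.693]
ft_force: [1.6, 1.3, 0.5]
grip_width: 0.0852
```

Request:
move_arm(increments=[{"grip": 0, "linear": [0, 0, 0], "twist": 0}, {"grip": 0, "linear": [0, 0, 0], "twist": 0}, {"grip": 0, "linear": [0, 0, 0], "twist": 0}, {"grip": 0, "linear": [0, 0, 0], "twist": 0}, {"grip": 0, "linear": [0, 0, 0], "twist": 0}])

```text
clock: 25.15
eef_pos: [0.4513, 0.1318, 0.2224]
tool_rot: [0.699, -0.134, 0.113, -0.693]
ft_force: [0.7, 0.1, 0.4]
grip_width: 0.0857
```

```bash
python3 - <<'E'
from h import *
im,d=bot.camera('top'); P=cloud('top',d); cv2.imwrite('pics/t3.png',cv2.resize(im[120:265,150:440],None,fx=2.7,fy=2.7,interpolation=cv2.INTER_CUBIC))
for k,c in dict(small=(.622,-.288),square=(.6225,-.158),big=(.6415,.007),flat=(.6155,.131),clip=(.445,.146),rest=(.641,.269)).items():
    m=np.hypot(P[...,0]-c[0],P[...,1]-c[1])<.05
    for lo,hi in((.008,.02),(.02,.03),(.04,.055),(.058,.07)):
        q=P[m&(P[...,2]>lo)&(P[...,2]<hi)]
        if len(q)>25:
            r=cv2.minAreaRect((q[:,:2]*1000).astype(np.float32)); print(k,lo,len(q),np.round(np.hstack([r[0],r[1],r[2]]),1),np.round(q[:,2].mean()*1000,1))
E
python3 plan.py 400 50 200 70|head -1
```

```text
small 0.008 745 [ 622.  -288.    73.4   73.2   83.7] 12.9
small 0.04 51 [ 620.9 -288.4   20.8   17.4   35.2] 47.9
small 0.058 35 [ 621.4 -290.1   12.8   11.1   84.7] 65.5
square 0.008 575 [ 622.6 -157.9   72.    73.2   71.1] 12.9
square 0.04 134 [ 623.4 -157.4   29.5   30.3   71.1] 50.0
square 0.058 43 [ 623.5 -156.8   13.7   13.8   82.8] 66.3
big 0.008 550 [641.7   6.4  71.   73.   90. ] 12.6
big 0.04 160 [636.5   7.1  36.8  35.4  85.6] 49.6
big 0.058 51 [637.    7.1  15.   16.2  17.8] 65.9
flat 0.008 536 [616.2 130.6  72.7  72.6  69.7] 12.5
flat 0.04 158 [616.9 127.2  22.7  46.   69.6] 49.9
flat 0.058 45 [617.1 127.3  13.7  15.8  89.6] 65.9
clip 0.008 67 [437.1 139.8  29.2  34.5  69.7] 9.7
at [451.3 131.8 222.3] psi 69.9 tilt 1.76 j [ 0.28  0.21 -0.06  1.33  0.01  0.63] w 0.0855 F [ 0.3 -0.6  0.5] t 25.2
```

View pics/t3.png

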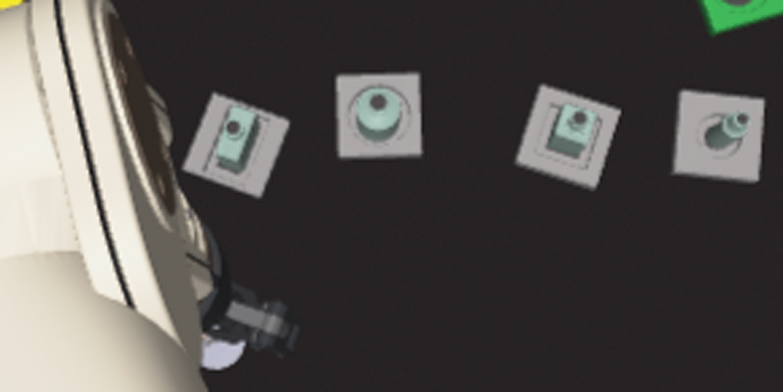

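The picture shows all four bottles standing in their own pockets: flat (235,135), big (378,110), square (575,125), small (730,128). The square and flat ones are in line with their pockets, and tops are at about 66 mm, as expected. Handing in.

```bash
python3 -c "
from h import *
print(bot.job_done())"
```

```text
the job is handed in; nothing more can be done
None
```

All four bottles are standing in their own grey slots, and I handed the job in at about 25 s on the robot's clock. I moved them in the order small round, square, big round, flat, lowering each one onto the pocket floor before letting go.

The last top-camera check showed these distances from the slot centres, against the 10 mm limit:

| Bottle | Offset from slot centre |
|---|---|
| Small round | about 1–2 mm |
| Square | about 1 mm |
| Big round | about 5 mm |
| Flat | about 3.5 mm |

- **Fit:** bottle tops are at about 66 mm, which matches standing on the pocket floor. The square and flat bottles line up with their pockets to within about 1°.
- **Where the checks disagreed:** the side camera put the big bottle about 7 mm off, still inside the limit, so I left it.
- **Not fully confirmed:** the arm hid the finger rest and part of the clip stand in the last picture. The clip stand looked undisturbed in an earlier side view. I did not re-measure either one, but the planned path kept well clear of both.
- **Gripper lean:** the gripper built up a lean of 2–3° during the work. The bottles still measured upright after release.

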